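# Swap the robot battery packs and set the charge rate

## Robot

A 6-joint arm with a two-finger parallel gripper is mounted at the origin on the work surface. World frame = base frame: x ahead of the robot, y to its left, z up, the work surface at z = 0. Lengths are in m, angles in degrees, forces in N, time in s.
With the tool pointing down it reaches from about 0.3 to 0.75 m from the base axis. Payload 8.5 kg.
Tool frame: the origin (TCP) lies on the centre line of the jaws, within the pads' length; the fingertips stand 25 mm ahead of it and the grasp point (between the pads) lies 6 mm ahead of it; z points along the fingers, y is the line along which they close (so a half turn about z gives the same grasp; the last joint's range is limited). The gripper opens to 85 mm and grips with 20 to 120 N. Pads are 22 mm wide; open, the fingers measure 114 mm over their backs; the gripper's body (76 mm by 85 mm) begins 54 mm behind the grasp point. The pads swing forward as they close: fully open they stand 13 mm farther back than shut.
Start: joints at [-83.841, 21.807, 74.336, -0, 83.858, -12.336], TCP at [0.174, -0.522, 0.256] pointing down, gripper open.
Joint ranges: [-178.18, 178.18], [-50.72, 133.34], [12.68, 142.11], [-81.47, 261.47], [9.98, 163.14], [-165.26, 165.26]. Speed limits (degrees/s): [136.94, 136.94, 180, 180, 180, 180].

## Interface

Orientations are given as a 3x3 rotation matrix whose columns are the frame's x, y, z axes.
In Python, from rig import telemetry, optics, env gives the robot as it stands.
- The arm moves only by the tool send_rows, never from a script. Its argument "deltas" is a list that holds one entry, the list of rows, each a list of 7 numbers: the shift along the tool's x, y, z in m, then the turn, a rotation vector about the tool's x, y, z in rad, then the opening, from -1 (shut) to 1 (fully open), so that 0 is half open. In form: [[[x, y, z, ax, ay, az, grip], ...]]. A call has 1 to 12 rows; each row shifts and turns the commanded pose from where the row before left it, along the tool's axes as they then stand; what a row does not reach is not made up. A row lasts 1/8 s, in which the tool goes at most 62.5 mm and 10.7 degrees, less where a joint would pass 70% of its speed; a pose out of reach is approached as far as the arm can. A call is refused whole if a number of a shift passes 0.0625 or a number of a turn 0.188, either way. A call with a gripper value outside its range is refused whole. The fingers move at their own pace and stop on an object; "squeeze" is the grip in N (left out, the last holds). Time passes only in rows, so rows that do not move let the fingers close. It gives the time, the measured TCP pose, the force, the opening and the grip force at its end, in the units of the state.
- telemetry.observe(): the state, without advancing time (a new reading comes with each control period).
- optics.get_image(name): name is "scene" or "side" or "wrist"; returns a dict with "image" (420x560x3 uint8, red, green, blue), "range_z" (420x560 float32, m along the optical axis (not along the pixel's ray), 0 where there is no reading), "K" (3x3 intrinsics, pixels), "k1" (the pictures are not rectified: a ray, as slopes to the right and down, at radius r is drawn at 1 + k1 r^2 times it, then the intrinsics apply), "rvec" (rotation vector, rad) and "tvec" (3), from world to camera coordinates, as OpenCV has them; the wrist camera has in their place "hand_eye" (4x4, takes a point from camera to tool coordinates, whose origin is the TCP and whose axes are the flange's). Camera axes: x right, y down, z forward; pixel columns grow to the right and rows downward; lengths in m; the calibration is good to about 2 mm. A picture is of the moment at which its call begins: read the wrist's pose just before it.
- env.close_job(): hands the job in; it is judged then, once.
The state is a dict: "time_s": time; "q": joint angles; "qvel": joint speeds; "joint_efforts": joint torques, N m; "position": TCP position; "tool_rot": TCP orientation; "ft_force": force on the tool from outside, world axes, zero at the start; "wrist_torque": the same for the moment, N m; "grip_width": finger opening in m; "gripper_force": force on a finger pad.
Only numpy, scipy, OpenCV 4.12 (cv2) and the standard library are available. Lean on these libraries where they do the work, as an engineer would, in place of code of your own. Each camera call takes 0.05 s, during which the arm holds its last target. There are 200 camera calls.

## Task

Change the battery packs on the class charger: first put the rate lever to off (white mark), lay the charged packs (green band) from the dock flat in the red tray, and lay every flat pack of the right size (orange band, the long ones) in a dock bay, properly down in it; then set the rate lever to the green mark and let go. Touch packs only while the lever is at off; leave the shorter look-alike packs and the other things on the bench where they are.

Things in the scene. Friction and masses are not known exactly. Their poses are not given: they have to be found in the camera images.
- flat1: battery pack, a grey square bar 72 long and 36 x 36 in section, brass plates on both ends and an orange band 14 wide around its middle; a flat pack of the right size (180 g, 0.7 to 1.4 times that), lying on the table at the start; two or three are present. Origin at the centre of the bar (18 mm from every long side); x along its length. It looks and works the same on all four long sides and either way round.
- flat2: battery pack, a grey square bar 72 long and 36 x 36 in section, brass plates on both ends and an orange band 14 wide around its middle; a flat pack of the right size (180 g, 0.7 to 1.4 times that), lying on the table at the start; two or three are present. Origin at the centre of the bar (18 mm from every long side); x along its length. It looks and works the same on all four long sides and either way round.
- flat3: battery pack, a grey square bar 72 long and 36 x 36 in section, brass plates on both ends and an orange band 14 wide around its middle; a flat pack of the right size (180 g, 0.7 to 1.4 times that), lying on the table at the start; two or three are present. Origin at the centre of the bar (18 mm from every long side); x along its length. It looks and works the same on all four long sides and either way round.
- full1: battery pack, a grey square bar 72 long and 36 x 36 in section, brass plates on both ends and a green band 14 wide around its middle; a charged pack (180 g, 0.7 to 1.4 times that), lying in a dock bay at the start; two or three are present. Origin at the centre of the bar (18 mm from every long side); x along its length. It looks and works the same on all four long sides and either way round.
- full2: battery pack, a grey square bar 72 long and 36 x 36 in section, brass plates on both ends and a green band 14 wide around its middle; a charged pack (180 g, 0.7 to 1.4 times that), lying in a dock bay at the start; two or three are present. Origin at the centre of the bar (18 mm from every long side); x along its length. It looks and works the same on all four long sides and either way round.
- full3: battery pack, a grey square bar 72 long and 36 x 36 in section, brass plates on both ends and a green band 14 wide around its middle; a charged pack (180 g, 0.7 to 1.4 times that), lying in a dock bay at the start; two or three are present. Origin at the centre of the bar (18 mm from every long side); x along its length. It looks and works the same on all four long sides and either way round.
- short1: battery pack, a grey square bar 52 long and 36 x 36 in section, brass plates on both ends and an orange band 14 wide around its middle; a look-alike that is 20 mm too short for the dock (130 g), lying on the table like the flat packs; to be left where it is. Origin at the centre of the bar (18 mm from every long side); x along its length. It looks and works the same on all four long sides and either way round.
- short2: battery pack, a grey square bar 52 long and 36 x 36 in section, brass plates on both ends and an orange band 14 wide around its middle; a look-alike that is 20 mm too short for the dock (130 g), lying on the table like the flat packs; to be left where it is. Origin at the centre of the bar (18 mm from every long side); x along its length. It looks and works the same on all four long sides and either way round.
- dock: black charging dock fixed to the table, a low open rack 52 (x) x 260 (y) x 16 tall, origin at the centre of its underside. Three open bays in a row along its y, each 80 (y) x 44 (x) inside with its floor 4 above the table, a pack lying in it lengthwise along y. Walls reach 16 above the table; the long side walls, 4 thick, have 44 mm wide gaps at the middle of every bay for the fingers.
- bay0 (a point): where the centre of a pack lying in bay 0 is: dock y = -85, 22 mm above the table
- bay1 (a point): where the centre of a pack lying in bay 1 is: dock y = 0, 22 mm above the table
- bay2 (a point): where the centre of a pack lying in bay 2 is: dock y = 85, 22 mm above the table
- tray: red open tray fixed to the table, 270 (x) x 115 (y) x 26 tall, walls and floor 4 thick, origin at the centre of its underside; empty at the start
- controller: charge controller fixed to the table: grey box 150 (x) x 110 (y) x 30 tall with a black drum (radius 50, along y) on it and the rate lever coming out of a slot in the drum; it rises 82, the lever up to 155. Origin at the centre of its underside. Colour marks across the drum on both sides of the lever: white = off, then yellow (trickle), green (standard), red (fast).
- lever_hinge (a point): hinge axis of the lever: on the controller's y axis, 32 mm above the table
- lever_grip (a point): centre of the lever's blue grip, a cylinder 26 in diameter and 32 long along the controller's y, 110 mm from the hinge axis, at the end of a steel arm 10 x 8
- lever (a joint): angle of the rate lever, rad. 0 = against its stop at the white off mark, leaning 0.70 rad from upright towards the controller's -x; it grows as the grip swings over to the controller's +x (upright at 0.70; at angle q the grip is at 110 sin(q - 0.70) along x and 110 cos(q - 0.70) above the hinge). Yellow mark 0.43, green 0.86, red 1.29, end stop 1.40. It stays where it is left; moving it takes about 1.1 N at the grip (0.12 N m).
- calculator: black calculator 155 x 82 x 16 lying on the table, bystander; origin at the centre of its underside
- rover: white and grey four-wheeled model robot 120 x 104 x 64, bystander; origin at the centre of its underside
- mug: blue mug, rim radius 38, 90 tall, handle at its +y, bystander; origin at the centre of its underside
Mind the look-alikes: they are no part of the job. Leave any blue or pink look-alike of the full2 alone.

How it is judged:
By the outcome, as a careful person would: the job done as asked, in the order asked, and still so for the second after the job is handed in, with the robot touching nothing.
Of flat1, flat2, flat3 only 2 to 3 are there at a start; the rules pass over those that are not, and their reading is None.
Of full1, full2, full3 only 2 to 3 are there at a start; the rules pass over those that are not, and their reading is None.
At some moment in a run one of flat1, flat2, flat3 may be knocked a few centimetres aside while the robot is not near it.
Once in a run the grip may slacken for a moment while it holds something.
It also fails if it takes over 208 s, if anything falls off the work surface, if the arm or the gripper's body presses on something with over 40 N, if the wrist force passes 120 N, or if a joint passes its speed limit or range.

## Working session

There is one attempt and no reset: what is moved stays moved. The work goes in short steps, Python scripts to look and compute and a tool call to move; the robot and the scene stay as the last step left them, time stands still between calls to the robot, and variables do not carry over. Pictures are saved under pics/ and viewed, at most 14 in all, crops included, and the job is handed in when it is done.

Besides the shell and the picture viewer there is one more tool, called in YAML: its name, and indented under it one key for each argument. send_rows: Moves the arm, as the interface text tells. Its arguments: {"type":"object","properties":{"deltas":{"type":"array"},"squeeze":{"type":"number"}},"required":["deltas"]}

```bash
ls; mkdir -p pics; cat > h.py <<'E'
import numpy as np, cv2
from rig import telemetry, optics, env
def grab(name):
    s=telemetry.observe(); d=optics.get_image(name); d['s']=s
    if 'hand_eye' in d:
        T=np.eye(4);T[:3,:3]=np.array(s['tool_rot']);T[:3,3]=s['position']
        d['c2w']=T@np.array(d['hand_eye'])
    else:
        R=cv2.Rodrigues(np.array(d['rvec'],float))[0];T=np.eye(4)
        T[:3,:3]=R.T;T[:3,3]=-R.T@np.array(d['tvec'],float).ravel();d['c2w']=T
    K=np.array(d['K'],float);d['K']=K
    v,u=np.mgrid[0:420,0:560].astype(float)
    x=(u-K[0,2])/K[0,0];y=(v-K[1,2])/K[1,1];a,b=x.copy(),y.copy()
    for _ in range(15):
        f=1+d['k1']*(a*a+b*b);a,b=x/f,y/f
    z=d['range_z'];P=np.stack([a*z,b*z,z],-1)@d['c2w'][:3,:3].T+d['c2w'][:3,3]
    P[z==0]=np.nan;d['P']=P;return d
def save(d,fn): cv2.imwrite('pics/'+fn,d['image'][:,:,::-1])
E
python3 - <<'E'
from h import *
for n in('scene','side','wrist'):
    d=grab(n);save(d,n+'0.png');np.savez('/tmp/%s0.npz'%n,image=d['image'],P=d['P'])
    print(n,d['c2w'].round(3).tolist(),d['K'][0,0],d['k1'])
print(telemetry.observe())
E
```

```text
pics
scene [[0.368, 0.699, -0.613, 1.266], [0.93, -0.285, 0.234, -0.241], [-0.011, -0.656, -0.755, 0.92], [0.0, 0.0, 0.0, 1.0]] 443.807016527967 -0.10835440700907371
side [[-0.967, -0.197, 0.162, 0.387], [-0.254, 0.703, -0.665, 0.765], [0.017, -0.684, -0.729, 0.938], [0.0, 0.0, 0.0, 1.0]] 521.4315561938845 -0.19970872320007113
wrist [[0.317, -0.899, -0.303, 0.252], [-0.948, -0.301, -0.1, -0.495], [-0.001, 0.319, -0.948, 0.374], [0.0, 0.0, 0.0, 1.0]] 371.41571620324925 0.00048025715595867267
{'time_s': 0.15, 'q': array([-8.38415646e+01,  2.18335108e+01,  7.43721521e+01, -1.06858739e-03,
        8.38570705e+01, -1.23374440e+01]), 'qvel': array([-0.14821583, -0.13796516, -0.12973558, -0.03378011,  0.07987919,
        0.00239152]), 'joint_efforts': array([ 2.16718887e-03, -4.48628175e+01, -2.31342369e+01, -1.12647601e-04,
        3.81239952e-03,  2.95395751e-05]), 'position': array([ 0.17443769, -0.52140475,  0.25585604]), 'tool_rot': array([[ 9.48345851e-01,  3.17238282e-01, -1.35895390e-04],
       [ 3.17238238e-01, -9.48345253e-01,  1.08659486e-03],
       [ 2.15833740e-04, -1.07357894e-03, -9.99999400e-01]]), 'ft_force': array([0.31507475, 0.15544183, 0.05697676]), 'wrist_torque': array([ 0.01412016, -0.00493912,  0.00026812]), 'gripper_force': 0.0, 'grip_width': 0.08540965188756351}
```

View pics/scene0.png

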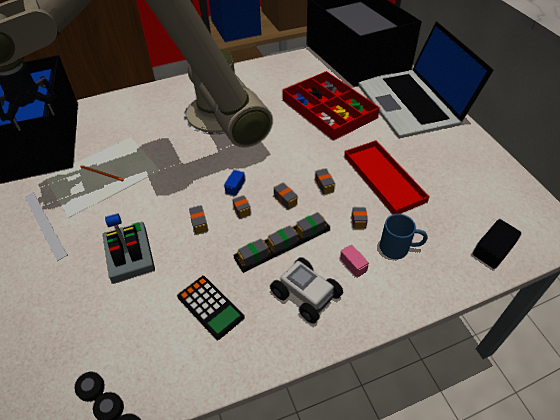

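View pics/side0.png

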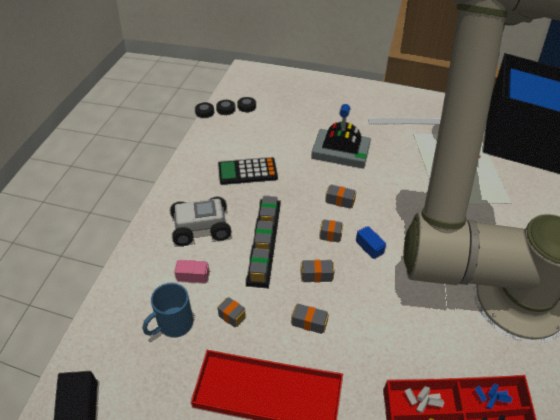

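The scene view shows the controller at (128,250) with its grip at (113,219), and the dock holding 3 green packs at (283,240). Orange packs are at (198,219), (241,206), (286,195), (325,181) and (359,217), and the tray is at (386,177). Next I'll measure them.

```bash
cat > m.py <<'E'
from h import *
def rects(d,zlo,zhi,mask=None,amin=60,lim=((.15,.9),(-.6,.6)),res=.0015):
    "min-area rects of top surfaces in world xy"
    P=d['P'];m=(P[...,2]>zlo)&(P[...,2]<zhi)&(P[...,0]>lim[0][0])&(P[...,0]<lim[0][1])&(abs(P[...,1])<.6)
    if mask is not None:m&=mask
    m=m.astype(np.uint8);n,l,st,c=cv2.connectedComponentsWithStats(m,connectivity=4)
    out=[]
    for i in range(1,n):
        if st[i,4]<amin: continue
        q=P[l==i];r=cv2.minAreaRect((q[:,:2]*1000).astype(np.float32))
        (cx,cy),(w,h),a=r
        if w<h: w,h,a=h,w,a+90
        out.append((c[i].round().tolist(),round(cx,1),round(cy,1),round(w),round(h),round((a+90)%180-90),round(float(np.median(q[:,2]))*1000,1),st[i,4]))
    return out
def hsv(d): return cv2.cvtColor(d['image'],cv2.COLOR_RGB2HSV)
def orange(d):
    H=hsv(d);return (H[...,0]>4)&(H[...,0]<18)&(H[...,1]>170)&(H[...,2]>100)
E
python3 - <<'E'
from m import *
for n in('scene','side'):
    d=dict(np.load('/tmp/%s0.npz'%n)); print(n,'tops 36')
    for r in rects(d,.028,.042):print(r)
    print('dock packs 40')
    for r in rects(d,.036,.046):print(r)
    H=hsv(d)
    print('red');
    for r in rects(d,.018,.032,(H[...,1]>170)&((H[...,0]<6)|(H[...,0]>172)),100):print(r)
    print('blue high')
    for r in rects(d,.085,.2,(H[...,1]>120)&(H[...,0]>100)&(H[...,0]<130),10):print(r)
    print('ctl box')
    for r in rects(d,.024,.033,None,150):print(r)
    print('dock wall')
    for r in rects(d,.010,.02,None,100):print(r)
E
```

```text
scene tops 36
([368.0, 102.0], 195.7, 476.6, 92, 12, 13, 36.2, np.int32(66))
([353.0, 106.0], 195.0, 428.7, 102, 46, 13, 34.1, np.int32(125))
([337.0, 112.0], 201.5, 362.2, 117, 47, 16, 34.0, np.int32(131))
([341.0, 120.0], 251.5, 355.5, 248, 118, 69, 35.2, np.int32(257))
([325.0, 177.0], 463.7, 186.9, 78, 35, -4, 35.2, np.int32(232))
([234.0, 179.0], 372.9, -52.6, 77, 38, -41, 35.2, np.int32(258))
([286.0, 192.0], 477.6, 62.7, 72, 38, 16, 35.1, np.int32(275))
([241.0, 203.0], 468.3, -63.5, 57, 37, 3, 34.8, np.int32(206))
([197.0, 216.0], 468.9, -185.7, 76, 37, -3, 35.0, np.int32(293))
([359.0, 214.0], 626.4, 213.1, 50, 37, -22, 35.1, np.int32(217))
([311.0, 222.0], 603.2, 83.2, 73, 40, -81, 38.6, np.int32(335))
([139.0, 227.0], 448.5, -338.8, 48, 22, 2, 30.3, np.int32(82))
([283.0, 236.0], 617.3, -0.9, 73, 38, -81, 38.9, np.int32(367))
([399.0, 229.0], 713.3, 279.5, 52, 16, 46, 35.4, np.int32(71))
([130.0, 260.0], 522.8, -381.5, 107, 106, 90, 29.8, np.int32(481))
([393.0, 247.0], 749.7, 242.9, 74, 32, 43, 35.0, np.int32(103))
([253.0, 249.0], 629.1, -84.8, 72, 39, -81, 38.5, np.int3
[... 4361 characters left out ...]
252.8, 25, 4, -76, 92.5, np.int32(19))
([156.0, 309.0], 751.8, 288.3, 21, 5, -31, 89.6, np.int32(18))
([172.0, 312.0], 717.4, 287.5, 44, 10, 29, 90.7, np.int32(51))
ctl box
([340.0, 149.0], 500.3, -381.2, 152, 117, 1, 30.3, np.int32(619))
([262.0, 363.0], 516.3, 308.4, 274, 65, 18, 26.8, np.int32(390))
([229.0, 407.0], 551.9, 418.5, 177, 43, -9, 26.8, np.int32(286))
dock wall
([334.0, 160.0], 511.5, -329.6, 127, 11, -3, 14.6, np.int32(127))
([246.0, 171.0], 726.5, -227.9, 153, 88, 23, 17.6, np.int32(818))
([258.0, 282.0], 595.5, 119.9, 53, 19, 17, 15.9, np.int32(136))
([274.0, 366.0], 507.9, 306.4, 262, 5, 5, 15.2, np.int32(314))
([229.0, 412.0], 560.9, 421.9, 147, 3, 4, 15.1, np.int32(160))
```

```bash
python3 - <<'E'
import cv2,numpy as np
a=cv2.imread('pics/scene0.png')[205:285,95:165];b=cv2.imread('pics/side0.png')[95:175,305:375]
c=np.hstack([cv2.resize(i,None,fx=5,fy=5,interpolation=cv2.INTER_CUBIC) for i in(a,b)])
cv2.imwrite('pics/ctl.png',c)
E
```

```text
(no output)
```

View pics/ctl.png

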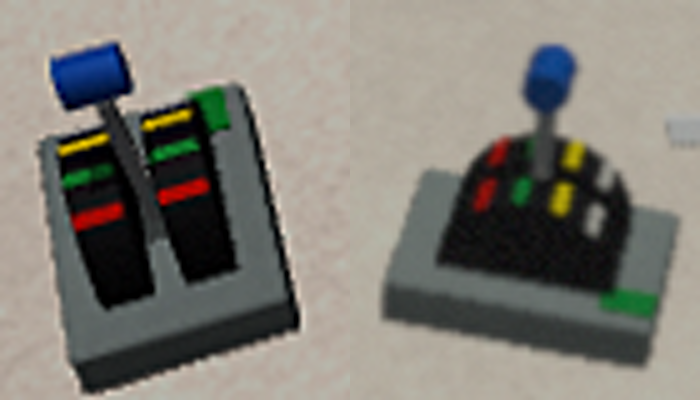

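Side view: the white mark is on the world −x side, so the controller's yaw is about 0. The lever is near upright, about 0.75 rad. I'll align the tool above the grip.

send_rows:
  deltas:
    - [[0,0,0,0,0,0.161,1],[0,0,0,0,0,0.162,1],[0.04,-0.017,0,0,0,0,0.2],[0.04,-0.017,0,0,0,0,0.2],[0.04,-0.017,0,0,0,0,0.2],[0.04,-0.017,0,0,0,0,0.2],[0.04,-0.018,0,0,0,0,0.2],[0.04,-0.018,0,0,0,0,0.2],[0.04,-0.018,0,0,0,0,0.2],[0.05,-0.018,0,0,0,0,0.2],[0,0,0,0,0,0,0.2],[0,0,0,0,0,0,0.2]]
  squeeze: 25

```text
time_s: 1.65
position: [0.5042, -0.3817, 0.2559]
tool_rot: [[1.0, -0.0, -0.001], [-0.0, -1.0, 0.0], [-0.001, -0.0, -1.0]]
ft_force: [0.2, 0.3, 0.9]
grip_width: 0.0513
gripper_force: 0.0
```

```bash
python3 - <<'E'
from m import *
for n in('wrist','scene'):
    d=grab(n);save(d,n+'1.png');P=d['P'];H=hsv(d)
    m=(H[...,1]>120)&(H[...,0]>100)&(H[...,0]<130)&(P[...,2]>.09)&(P[...,2]<.17)
    q=P[m];print(n,m.sum(),q.min(0),q.max(0),q.mean(0))
s=telemetry.observe();print(s['position'],s['tool_rot'],s['q'],s['grip_width'])
E
```

```text
wrist 1846 [ 0.49049118 -0.39886454  0.13928425] [ 0.51463128 -0.36696361  0.15693298] [ 0.50529493 -0.3829229   0.15238754]
scene 2842 [-0.34025549 -0.68392268  0.09000248] [0.77227032 0.80440637 0.16999269] [0.1311593  0.27526496 0.14161944]
[ 0.50360273 -0.38219879  0.25634734] [[ 9.99998900e-01 -1.44598783e-03 -3.30296356e-04]
 [-1.44595430e-03 -9.99998949e-01  1.01716055e-04]
 [-3.30443089e-04 -1.01238349e-04 -9.99999940e-01]] [-4.79031407e+01  3.03084018e+01  6.00091538e+01 -1.01354788e-02
  8.96994556e+01  4.21797620e+01] 0.051311805730408507
```

View pics/wrist1.png

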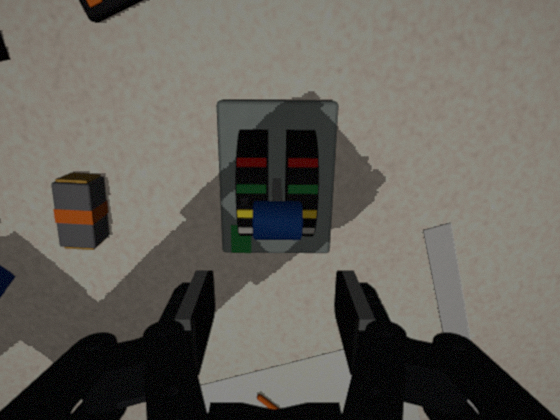

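The wrist view shows the grip (277,220) centred between the fingers. I'll go down, grip it, and swing it to off.

send_rows:
  deltas:
    - [[0,0,0.03,0,0,0,0.2],[0,0,0.03,0,0,0,0.2],[0,0,0.028,0,0,0,0.2],[0,0,0.02,0,0,0,0.2],[0,0,0,0,0,0,0.2],[0,0,0,0,0,0,-0.5],[0,0,0,0,0,0,-0.5],[0,0,0,0,0,0,-0.5],[0,0,0,0,0,0,-0.5]]

```text
time_s: 2.88
position: [0.5045, -0.3832, 0.1499]
tool_rot: [[1.0, -0.001, 0.002], [-0.001, -1.0, -0.004], [0.002, 0.004, -1.0]]
ft_force: [-0.6, -5.3, -0.6]
grip_width: 0.0315
gripper_force: 31.0
```

send_rows:
  deltas:
    - [[-0.014,0,0.001,0,0,0,-0.5],[-0.011,0,0.0016,0,0,0,-0.5],[-0.0105,0,0.0027,0,0,0,-0.5],[-0.0103,0,0.0038,0,0,0,-0.5],[-0.0099,0,0.0048,0,0,0,-0.5],[-0.0094,0,0.0057,0,0,0,-0.5],[-0.0088,0,0.0067,0,0,0,-0.5],[-0.003,0,0.002,0,0,0,-0.5],[0,0,0,0,0,0,-0.5],[0,0,0,0,0,0,-0.5]]

```text
time_s: 4.12
position: [0.4274, -0.3828, 0.1216]
tool_rot: [[1.0, -0.001, 0.001], [-0.001, -1.0, -0.003], [0.001, 0.003, -1.0]]
ft_force: [-2.3, -2.9, 6.0]
grip_width: 0.0312
gripper_force: 35.5
```

send_rows:
  deltas:
    - [[0,0,0,0,0,0,0.3],[0,0,0,0,0,0,0.3],[0,0,0,0,0,0,0.3],[0,0,-0.03,0,0,0,0.3],[0,0,-0.05,0,0,0,0.3],[0,0,-0.05,0,0,0,0.5]]

```text
time_s: 4.88
position: [0.4275, -0.3813, 0.2513]
tool_rot: [[1.0, 0.0, -0.001], [0.0, -1.0, 0.001], [-0.001, -0.001, -1.0]]
ft_force: [-0.3, -0.2, -0.1]
grip_width: 0.064
gripper_force: 0.0
```

send_rows:
  deltas:
    - [[0.025,-0.037,0,0,0,0,0.8],[0.025,-0.037,0,0,0,0,0.8],[0.025,-0.037,0,0,0,0,0.8],[0.025,-0.037,0,0,0,0,0.8],[0.025,-0.037,0,0,0,0,0.8],[0.025,-0.037,0,0,0,0,0.8],[0.025,-0.037,0,0,0,0,0.8],[0.025,-0.037,0,0,0,0,0.8]]

```text
time_s: 5.88
position: [0.6282, -0.0842, 0.2499]
tool_rot: [[1.0, -0.0, -0.001], [-0.0, -1.0, 0.0], [-0.001, -0.0, -1.0]]
ft_force: [0.8, -0.5, -0.4]
grip_width: 0.0767
gripper_force: 0.0
```

send_rows:
  deltas:
    - [[0,0,0,0,0,-0.173,0.8],[0,0,0,0,0,-0.173,0.8],[0,0,0,0,0,-0.173,0.8],[0,0,0,0,0,-0.173,0.8],[0,0,0,0,0,-0.173,0.8],[0,0,0,0,0,-0.173,0.8],[0,0,0,0,0,-0.173,0.8],[0,0,0,0,0,-0.173,0.8],[0,0,0,0,0,-0.173,0.8],[0,0,0,0,0,-0.171,0.8],[0,0,0,0,0,0,0.8],[0,0,0,0,0,0,0.8]]

```text
time_s: 7.38
position: [0.6276, -0.0856, 0.2499]
tool_rot: [[-0.153, 0.988, -0.0], [0.988, 0.153, 0.0], [0.0, -0.0, -1.0]]
ft_force: [-0.5, -0.2, 0.3]
grip_width: 0.0768
gripper_force: 0.0
```

```bash
cat >> m.py <<'E'
def to(s,x,y,z,yaw=None):
    "shift in tool axes to world target (m), after turning to yaw (deg); prints"
    R=np.array(s['tool_rot']);cur=np.degrees(np.arctan2(R[1,0],R[0,0]))
    yaw=cur if yaw is None else yaw
    t=-((yaw-cur+180)%360-180);a=np.radians(yaw);dx,dy,dz=np.array([x,y,z])-s['position']
    print('turn tz %.3f rad; then shift x %.4f y %.4f z %.4f | cur yaw %.1f pos %s'%(np.radians(t),dx*np.cos(a)+dy*np.sin(a),dx*np.sin(a)-dy*np.cos(a),-dz,cur,s['position'].round(4)))
def lever(d):
    P=d['P'];H=hsv(d);m=(H[...,1]>120)&(H[...,0]>100)&(H[...,0]<130)&(P[...,2]>.09)&(P[...,2]<.17)&(abs(P[...,0]-.5)<.13)&(abs(P[...,1]+.382)<.06)
    q=P[m];return m.sum(),q.min(0).round(4),q.max(0).round(4),q.mean(0).round(4)
E
python3 - <<'E'
from m import *
for n in('scene','side'):
    d=grab(n);save(d,n+'2.png');print(n,lever(d))
d=grab('wrist')
for r in rects(d,.034,.046):print(r)
to(d['s'],.6292,-.086,.036,99)
E
```

```text
scene (np.int64(122), array([ 0.4204, -0.3967,  0.1095]), array([ 0.4446, -0.3656,  0.1314]), array([ 0.4369, -0.3808,  0.1225]))
side (np.int64(88), array([ 0.4185, -0.3961,  0.1083]), array([ 0.4401, -0.3633,  0.1332]), array([ 0.4295, -0.376 ,  0.1253]))
([274.0, 9.0], 605.8, 52.4, 35, 13, 9, 40.3, np.int32(860))
([528.0, 41.0], 809.1, 58.5, 17, 13, -67, 43.8, np.int32(86))
([467.0, 64.0], 762.8, 34.6, 93, 20, 27, 41.3, np.int32(824))
([275.0, 82.0], 615.5, -2.5, 72, 36, -81, 40.7, np.int32(3780))
([378.0, 90.0], 709.4, 9.7, 33, 18, 31, 40.9, np.int32(377))
([10.0, 118.0], 394.6, -65.9, 47, 24, 87, 36.5, np.int32(927))
([393.0, 135.0], 724.3, -29.6, 65, 10, -68, 38.7, np.int32(592))
([99.0, 130.0], 467.9, -64.9, 51, 37, 4, 36.8, np.int32(2209))
([274.0, 180.0], 627.3, -86.0, 72, 36, -81, 40.6, np.int32(3015))
([496.0, 159.0], 818.9, -34.5, 14, 11, -61, 42.1, np.int32(242))
([436.0, 177.0], 771.5, -58.1, 15, 10, -69, 43.3, np.int32(76))
([397.0, 184.0], 737.6, -69.5, 25, 16, -89, 41.0, np.int32(305))
([97.0, 254.0], 466.5, -186.2, 70, 37, -3, 36.8, np.int32(2301))
turn tz -0.002 rad; then shift x -0.0006 y 0.0015 z 0.2140 | cur yaw 98.9 pos [ 0.6276 -0.0856  0.25  ]
```

Lever is at off. Picking the bay 0 pack.

send_rows:
  deltas:
    - [[0,0.001,0.05,0,0,0,0.8],[0,0,0.05,0,0,0,0.8],[0,0,0.05,0,0,0,0.8],[0,0,0.04,0,0,0,0.8],[0,0,0.024,0,0,0,0.8],[0,0,0,0,0,0,0.8],[0,0,0,0,0,0,-0.6],[0,0,0,0,0,0,-0.6],[0,0,0,0,0,0,-0.6],[0,0,0,0,0,0,-0.6],[0,0,0,0,0,0,-0.6]]
  squeeze: 60

```text
time_s: 8.9
position: [0.6293, -0.0857, 0.0375]
tool_rot: [[-0.156, 0.988, 0.002], [0.988, 0.156, -0.001], [-0.001, 0.002, -1.0]]
ft_force: [-0.9, -0.1, 6.6]
grip_width: 0.0351
gripper_force: 61.7
```

send_rows:
  deltas:
    - [[0,0,-0.02,0,0,0,-0.6],[0,0,-0.05,0,0,0,-0.6],[0,0,-0.05,0,0,0,-0.6],[0,0,0,0,0,0,-0.6]]

```text
time_s: 9.4
position: [0.63, -0.0858, 0.1605]
tool_rot: [[-0.156, 0.988, 0.008], [0.988, 0.156, -0.003], [-0.004, 0.008, -1.0]]
ft_force: [1.1, 0.3, -2.0]
grip_width: 0.0355
gripper_force: 66.1
```

send_rows:
  deltas:
    - [[0.0455,0.0026,0,0,0,0,-0.6],[0.0455,0.0026,0,0,0,0,-0.6],[0.0455,0.0026,0,0,0,0,-0.6],[0.0455,0.0026,0,0,0,0,-0.6],[0.0455,0.0026,0,0,0,0,-0.6],[0.0455,0.0026,0,0,0,0,-0.6],[0.0455,0.0026,0,0,0,0,-0.6],[0.0455,0.0026,0,0,0,0,-0.6],[0.0455,0.0026,0,0,0,0,-0.6],[0.0455,0.0026,0,0,0,0,-0.6],[0,0,0,0,0,0.078,-0.6],[0,0,0,0,0,0,-0.6]]

```text
time_s: 10.9
position: [0.5826, 0.3681, 0.1546]
tool_rot: [[-0.08, 0.997, -0.002], [0.997, 0.08, -0.001], [-0.001, -0.002, -1.0]]
ft_force: [-0.3, -0.3, -2.5]
grip_width: 0.0349
gripper_force: 66.4
```

```bash
python3 - <<'E'
from m import *
d=grab('wrist');save(d,'w3.png');H=hsv(d)
for r in rects(d,.018,.032,(H[...,1]>170)&((H[...,0]<6)|(H[...,0]>172)),150):print(r)
to(d['s'],.5828,.367,.039)
E
```

```text
([226.0, 150.0], 517.9, 364.5, 239, 112, 4, 26.3, np.int32(3626))
([104.0, 276.0], 458.3, 304.1, 164, 5, 4, 24.9, np.int32(1881))
turn tz -0.000 rad; then shift x -0.0011 y 0.0001 z 0.1156 | cur yaw 94.6 pos [0.5826 0.3681 0.1546]
```

View pics/w3.png

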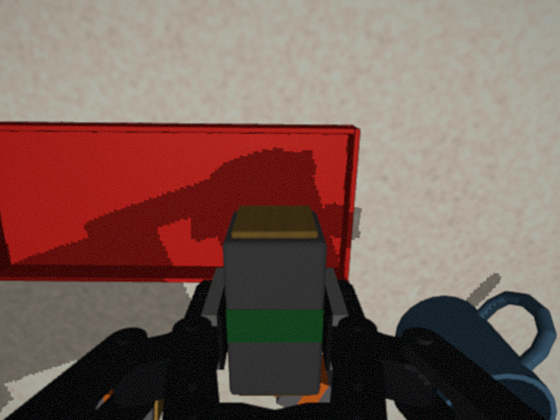

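The green pack (275,300) is held level, with the tray's end wall at (355,200) clear of it. Lowering and releasing.

send_rows:
  deltas:
    - [[-0.001,0,0.04,0,0,0,-0.6],[0,0,0.04,0,0,0,-0.6],[0,0,0.025,0,0,0,-0.6],[0,0,0.01,0,0,0,-0.6],[0,0,0,0,0,0,-0.6],[0,0,0,0,0,0,0.2],[0,0,0,0,0,0,0.2],[0,0,0,0,0,0,0.2],[0,0,-0.03,0,0,0,0.2],[0,0,-0.05,0,0,0,0.2],[0,0,-0.06,0,0,0,0.2],[0,0,-0.06,0,0,0,0.4]]

```text
time_s: 12.45
position: [0.583, 0.3669, 0.2434]
tool_rot: [[-0.079, 0.997, 0.0], [0.997, 0.079, 0.0], [0.0, 0.0, -1.0]]
ft_force: [0.5, -0.7, 0.1]
grip_width: 0.06
gripper_force: 0.0
```

```bash
python3 - <<'E'
from m import *
d=grab('wrist')
for r in rects(d,.03,.046,None,300):print(r)
to(d['s'],.616,-.0015,.16,99)
E
```

```text
([556.0, 32.0], 802.1, 500.3, 65, 3, -67, 33.1, np.int32(447))
([275.0, 181.0], 583.6, 366.8, 72, 36, -85, 40.7, np.int32(3118))
([407.0, 271.0], 724.4, 287.3, 63, 19, 18, 38.2, np.int32(536))
([435.0, 317.0], 754.5, 241.2, 54, 15, 49, 37.9, np.int32(555))
([301.0, 326.0], 623.3, 214.1, 52, 38, -22, 36.6, np.int32(1581))
([124.0, 329.0], 438.2, 198.0, 40, 21, 45, 36.3, np.int32(401))
([270.0, 401.0], 596.2, 114.3, 35, 10, 8, 37.1, np.int32(340))
turn tz -0.078 rad; then shift x -0.3690 y -0.0250 z 0.0834 | cur yaw 94.5 pos [0.583  0.3669 0.2434]
```

send_rows:
  deltas:
    - [[0,0,0,0,0,-0.078,0.8],[-0.046,-0.0031,0,0,0,0,0.8],[-0.046,-0.0031,0,0,0,0,0.8],[-0.046,-0.0031,0,0,0,0,0.8],[-0.046,-0.0031,0,0,0,0,0.8],[-0.046,-0.0031,0,0,0,0,0.8],[-0.046,-0.0031,0,0,0,0,0.8],[-0.046,-0.0031,0,0,0,0,0.8],[-0.047,-0.0031,0,0,0,0,0.8],[0,0,0.05,0,0,0,0.8],[0,0,0.03,0,0,0,0.8],[0,0,0,0,0,0,0.8]]

```text
time_s: 14.0
position: [0.6156, -0.0013, 0.1593]
tool_rot: [[-0.156, 0.988, -0.004], [0.988, 0.156, 0.001], [0.001, -0.004, -1.0]]
ft_force: [0.3, -0.0, 0.7]
grip_width: 0.0764
gripper_force: 0.0
```

```bash
python3 - <<'E'
from m import *
d=grab('wrist')
for r in rects(d,.034,.046,None,500):print(r)
to(d['s'],.616,-.0015,.038,99)
E
```

```text
([512.0, 29.0], 737.2, 133.6, 58, 32, 11, 36.8, np.int32(5522))
([273.0, 80.0], 601.2, 81.5, 72, 37, -81, 40.7, np.int32(7241))
([66.0, 84.0], 474.1, 60.8, 70, 36, 16, 36.8, np.int32(6618))
([274.0, 212.0], 615.3, -2.5, 72, 36, -81, 40.7, np.int32(5235))
([480.0, 203.0], 747.5, 27.3, 117, 22, 26, 40.9, np.int32(2690))
([419.0, 275.0], 725.6, -32.1, 70, 10, -66, 38.8, np.int32(855))
([59.0, 263.0], 467.5, -64.7, 50, 37, 4, 36.8, np.int32(2962))
turn tz -0.000 rad; then shift x -0.0002 y 0.0004 z 0.1213 | cur yaw 99.0 pos [ 0.6156 -0.0013  0.1593]
```

send_rows:
  deltas:
    - [[0,0,0.05,0,0,0,0.8],[0,0,0.05,0,0,0,0.8],[0,0,0.021,0,0,0,0.8],[0,0,0,0,0,0,0.8],[0,0,0,0,0,0,-0.6],[0,0,0,0,0,0,-0.6],[0,0,0,0,0,0,-0.6],[0,0,0,0,0,0,-0.6],[0,0,-0.02,0,0,0,-0.6],[0,0,-0.05,0,0,0,-0.6],[0,0,-0.05,0,0,0,-0.6],[0,0,0,0,0,0,-0.6]]

```text
time_s: 15.55
position: [0.6179, -0.0016, 0.1646]
tool_rot: [[-0.156, 0.988, 0.009], [0.988, 0.157, -0.002], [-0.003, 0.008, -1.0]]
ft_force: [-0.6, -0.1, -1.8]
grip_width: 0.0349
gripper_force: 60.8
```

send_rows:
  deltas:
    - [[0.0417,-0.0058,0,0,0,0,-0.6],[0.0417,-0.0058,0,0,0,0,-0.6],[0.0417,-0.0058,0,0,0,0,-0.6],[0.0417,-0.0058,0,0,0,0,-0.6],[0.0417,-0.0058,0,0,0,0,-0.6],[0.0417,-0.0058,0,0,0,0,-0.6],[0.0417,-0.0058,0,0,0,0,-0.6],[0.0417,-0.0058,0,0,0,0,-0.6],[0.0417,-0.0058,0,0,0,0,-0.6],[0,0,0,0,0,0.078,-0.6],[0,0,0,0,0,0,-0.6]]

```text
time_s: 16.92
position: [0.5057, 0.3613, 0.1591]
tool_rot: [[-0.08, 0.997, -0.001], [0.997, 0.08, -0.001], [-0.001, -0.002, -1.0]]
ft_force: [1.1, -0.6, -2.4]
grip_width: 0.0349
gripper_force: 60.7
```

```bash
python3 - <<'E'
from m import *
s=telemetry.observe()
to(s,.505,.361,.04,94.5);print(s['grip_width'])
E
```

```text
turn tz 0.002 rad; then shift x -0.0002 y -0.0007 z 0.1191 | cur yaw 94.6 pos [0.5057 0.3613 0.1591]
0.03491950824636469
```

send_rows:
  deltas:
    - [[0,0,0.04,0,0,0,-0.6],[0,0,0.04,0,0,0,-0.6],[0,0,0.029,0,0,0,-0.6],[0,0,0.01,0,0,0,-0.6],[0,0,0,0,0,0,-0.6],[0,0,0,0,0,0,0.2],[0,0,0,0,0,0,0.2],[0,0,0,0,0,0,0.2],[0,0,-0.03,0,0,0,0.2],[0,0,-0.05,0,0,0,0.2],[0,0,-0.04,0,0,0,0.2],[0,0,0,0,0,-0.078,0.4]]

```text
time_s: 18.42
position: [0.5073, 0.3617, 0.1647]
tool_rot: [[-0.158, 0.987, 0.006], [0.987, 0.158, 0.003], [0.002, 0.007, -1.0]]
ft_force: [-0.1, -0.1, 0.0]
grip_width: 0.0599
gripper_force: 0.0
```

send_rows:
  deltas:
    - [[-0.0415,0.0075,0,0,0,0,0.8],[-0.0415,0.0075,0,0,0,0,0.8],[-0.0415,0.0075,0,0,0,0,0.8],[-0.0415,0.0075,0,0,0,0,0.8],[-0.0415,0.0075,0,0,0,0,0.8],[-0.0415,0.0075,0,0,0,0,0.8],[-0.0415,0.0075,0,0,0,0,0.8],[0,0,0,0,0,0,0.8],[0,0,0,0,0,0,0.8]]

```text
time_s: 19.55
position: [0.6032, 0.0829, 0.161]
tool_rot: [[-0.156, 0.988, -0.0], [0.988, 0.156, 0.0], [0.0, -0.0, -1.0]]
ft_force: [-0.0, 1.0, 0.5]
grip_width: 0.0765
gripper_force: 0.0
```

```bash
python3 - <<'E'
from m import *
d=grab('wrist')
for r in rects(d,.034,.046,None,500):print(r)
to(d['s'],.602,.0825,.038,99)
E
```

```text
([72.0, 22.0], 464.1, 177.6, 72, 30, 9, 36.8, np.int32(5136))
([345.0, 20.0], 625.2, 202.8, 57, 30, 9, 36.7, np.int32(3374))
([492.0, 166.0], 742.0, 136.7, 69, 37, 10, 36.7, np.int32(5356))
([271.0, 210.0], 601.2, 82.0, 72, 36, -81, 40.7, np.int32(5158))
([86.0, 213.0], 473.9, 60.6, 69, 37, 16, 36.8, np.int32(4736))
([492.0, 302.0], 772.3, 39.2, 101, 22, 27, 40.5, np.int32(2166))
([70.0, 346.0], 461.9, -54.5, 38, 18, 8, 36.7, np.int32(619))
turn tz -0.000 rad; then shift x -0.0002 y -0.0013 z 0.1230 | cur yaw 99.0 pos [0.6032 0.0829 0.161 ]
```

send_rows:
  deltas:
    - [[0,-0.001,0.05,0,0,0,0.8],[0,0,0.05,0,0,0,0.8],[0,0,0.022,0,0,0,0.8],[0,0,0,0,0,0,0.8],[0,0,0,0,0,0,-0.6],[0,0,0,0,0,0,-0.6],[0,0,0,0,0,0,-0.6],[0,0,0,0,0,0,-0.6],[0,0,-0.02,0,0,0,-0.6],[0,0,-0.05,0,0,0,-0.6],[0,0,-0.05,0,0,0,-0.6],[0,0,0,0,0,0,-0.6]]

```text
time_s: 21.1
position: [0.6039, 0.0823, 0.1633]
tool_rot: [[-0.156, 0.988, 0.008], [0.988, 0.156, -0.0], [-0.002, 0.008, -1.0]]
ft_force: [-0.8, 0.6, -2.5]
grip_width: 0.0352
gripper_force: 60.9
```

send_rows:
  deltas:
    - [[0.0424,-0.0186,0,0,0,0,-0.6],[0.0424,-0.0186,0,0,0,0,-0.6],[0.0424,-0.0186,0,0,0,0,-0.6],[0.0424,-0.0186,0,0,0,0,-0.6],[0.0424,-0.0186,0,0,0,0,-0.6],[0.0424,-0.0186,0,0,0,0,-0.6],[0.0424,-0.0186,0,0,0,0,-0.6],[0,0,0,0,0,0.078,-0.6],[0,0,0,0,0,0,-0.6],[0,0,0,0,0,0,-0.6]]

```text
time_s: 22.35
position: [0.4276, 0.3546, 0.1585]
tool_rot: [[-0.08, 0.997, -0.001], [0.997, 0.08, -0.0], [-0.0, -0.001, -1.0]]
ft_force: [0.1, 0.0, -2.3]
grip_width: 0.0351
gripper_force: 60.7
```

```bash
python3 - <<'E'
from m import *
s=telemetry.observe()
to(s,.4275,.355,.04,94.5);print(s['grip_width'],s['gripper_force'])
d=grab('wrist')
for r in rects(d,.03,.046,None,300):print(r)
E
```

```text
turn tz 0.001 rad; then shift x 0.0004 y -0.0000 z 0.1185 | cur yaw 94.6 pos [0.4276 0.3546 0.1585]
0.03507671043393711 60.73698163032532
([35.0, 184.0], 270.2, 362.9, 163, 60, 81, 39.3, np.int32(4881))
([503.0, 210.0], 583.6, 366.7, 72, 38, -86, 40.5, np.int32(6086))
([390.0, 211.0], 506.5, 359.8, 72, 37, -85, 40.6, np.int32(5638))
([510.0, 380.0], 628.0, 228.2, 50, 15, -34, 36.5, np.int32(787))
([293.0, 397.0], 455.9, 196.4, 61, 19, 10, 36.6, np.int32(1066))
```

send_rows:
  deltas:
    - [[0,0,0.04,0,0,0,-0.6],[0,0,0.04,0,0,0,-0.6],[0,0,0.028,0,0,0,-0.6],[0,0,0.01,0,0,0,-0.6],[0,0,0,0,0,0,-0.6],[0,0,0,0,0,0,0.2],[0,0,0,0,0,0,0.2],[0,0,0,0,0,0,0.2],[0,0,-0.03,0,0,0,0.2],[0,0,-0.05,0,0,0,0.2],[0,0,-0.05,0,0,0,0.2],[0,0,-0.04,0,0,0,0.4]]

```text
time_s: 23.9
position: [0.4275, 0.3551, 0.2133]
tool_rot: [[-0.079, 0.997, 0.002], [0.997, 0.079, 0.001], [0.001, 0.002, -1.0]]
ft_force: [0.4, -0.6, -0.4]
grip_width: 0.0598
gripper_force: 0.0
```

send_rows:
  deltas:
    - [[-0.043,0.0058,0,0,0,0,0.8],[-0.043,0.0058,0,0,0,0,0.8],[-0.043,0.0058,0,0,0,0,0.8],[-0.043,0.0058,0,0,0,0,0.8],[0,0,0,0,0,-0.178,0.8],[0,0,0,0,0,-0.178,0.8],[0,0,0,0,0,-0.178,0.8],[0,0,0,0,0,-0.178,0.8],[0,0,0,0,0,-0.178,0.8],[0,0,0,0,0,-0.178,0.8],[0,0,0,0,0,-0.178,0.8],[0,0,0,0,0,-0.178,0.8]]

```text
time_s: 25.4
position: [0.4642, 0.1854, 0.2112]
tool_rot: [[-0.998, 0.062, 0.0], [0.062, 0.998, 0.0], [-0.0, 0.0, -1.0]]
ft_force: [-0.2, 0.1, -0.4]
grip_width: 0.0769
gripper_force: 0.0
```

```bash
python3 - <<'E'
from m import *
for n in('scene','side','wrist'):
    d=grab(n);print(n)
    for r in rects(d,.034,.046,None,150):
        if r[1]<650 and abs(r[2])<410: print(r)
to(d['s'],.464,.1855,.034,176)
E
```

```text
scene
([371.0, 154.0], 431.9, 354.0, 73, 40, -86, 37.9, np.int32(206))
([385.0, 170.0], 510.2, 360.1, 74, 40, -85, 38.0, np.int32(227))
([325.0, 176.0], 464.7, 186.6, 65, 33, -2, 36.2, np.int32(159))
([234.0, 178.0], 374.0, -52.9, 69, 37, -42, 36.1, np.int32(176))
([401.0, 188.0], 586.9, 365.4, 70, 39, -83, 37.9, np.int32(240))
([286.0, 191.0], 477.5, 61.7, 68, 37, 13, 35.9, np.int32(185))
([197.0, 215.0], 469.4, -185.6, 70, 36, -2, 35.7, np.int32(197))
([359.0, 213.0], 627.0, 212.6, 49, 36, -22, 35.7, np.int32(170))
side
([371.0, 237.0], 370.8, -56.5, 72, 40, -41, 37.4, np.int32(357))
([325.0, 267.0], 458.8, 55.3, 38, 35, -79, 37.7, np.int32(199))
([231.0, 308.0], 622.6, 212.9, 51, 37, -22, 37.0, np.int32(330))
([310.0, 314.0], 463.7, 184.6, 71, 38, -3, 36.9, np.int32(491))
([226.0, 378.0], 584.1, 365.3, 72, 36, -84, 41.0, np.int32(669))
([266.0, 385.0], 507.5, 358.1, 74, 36, -84, 41.1, np.int32(667))
([308.0, 392.0], 429.1, 353.3, 75, 35, -86, 40.8, np.int32(692))
([428.0, 382.0], 217.5, 281.3, 135, 30, 3, 40.9, np.int32(257))
([426.0, 414.0], 210.9, 345.6, 123, 7, 14, 39.6, np.int32(205))
wrist
([487.0, 133.0], 428.1, 354.5, 73, 37, -86, 40.6, np.int32(4482))
([275.0, 188.0], 463.0, 186.0, 70, 36, -3, 36.7, np.int32(3424))
([125.0, 211.0], 474.1, 60.9, 69, 37, 16, 36.7, np.int32(3276))
([483.0, 226.0], 506.2, 359.5, 73, 37, -85, 40.6, np.int32(3632))
([481.0, 305.0], 583.1, 366.1, 73, 38, -85, 40.5, np.int32(3020))
([315.0, 349.0], 622.8, 213.9, 51, 37, -21, 36.7, np.int32(1562))
turn tz 0.003 rad; then shift x 0.0001 y 0.0001 z 0.1771 | cur yaw 176.2 pos [0.4641 0.1854 0.2111]
```

All three charged packs are in the tray. Picking flat C and measuring the empty dock.

send_rows:
  deltas:
    - [[0,0,0.05,0,0,0,0.8],[0,0,0.05,0,0,0,0.8],[0,0,0.05,0,0,0,0.8],[0,0,0.027,0,0,0,0.8],[0,0,0,0,0,0,0.8],[0,0,0,0,0,0,-0.6],[0,0,0,0,0,0,-0.6],[0,0,0,0,0,0,-0.6],[0,0,0,0,0,0,-0.6],[0,0,-0.03,0,0,0,-0.6],[0,0,-0.05,0,0,0,-0.6],[0,0,-0.045,0,0,0,-0.6]]

```text
time_s: 27.05
position: [0.464, 0.1854, 0.1612]
tool_rot: [[-0.998, 0.068, 0.001], [0.068, 0.998, 0.0], [-0.001, 0.0, -1.0]]
ft_force: [0.1, -0.4, -2.0]
grip_width: 0.0349
gripper_force: 60.4
```

send_rows:
  deltas:
    - [[0,0,0,0,0,0.168,-0.6],[0,0,0,0,0,0.168,-0.6],[0,0,0,0,0,0.168,-0.6],[0,0,0,0,0,0.168,-0.6],[0,0,0,0,0,0.168,-0.6],[0,0,0,0,0,0.168,-0.6],[0,0,0,0,0,0.168,-0.6],[0,0,0,0,0,0.168,-0.6],[0,0,0,0,0,0,-0.6]]

```text
time_s: 28.18
position: [0.464, 0.1854, 0.1595]
tool_rot: [[-0.16, 0.987, 0.001], [0.987, 0.16, 0.0], [0.0, 0.001, -1.0]]
ft_force: [-0.3, 0.2, -2.5]
grip_width: 0.0348
gripper_force: 60.6
```

```bash
python3 - <<'E'
from m import *
for n in('scene','side'):
    d=grab(n);P=d['P'];save(d,n+'4.png')
    m=(P[...,2]>.010)&(P[...,2]<.020)&(P[...,0]>.56)&(P[...,0]<.68)&(abs(P[...,1])<.15)
    q=(P[m][:,:2]*1000).astype(np.float32);print(n,len(q),cv2.minAreaRect(q))
s=telemetry.observe();to(s,.602,.0825,.16,99);print(s['grip_width'],s['gripper_force'])
E
```

```text
scene 348 ((616.7518920898438, -0.1608734130859375), (54.21061706542969, 261.23236083984375), 9.241473197937012)
side 445 ((616.3748779296875, -3.43780517578125), (52.573822021484375, 264.2803955078125), 9.126535415649414)
turn tz 0.005 rad; then shift x -0.1232 y 0.1201 z -0.0007 | cur yaw 99.3 pos [0.4641 0.1854 0.1593]
0.03504491532796932 60.57172179222107
```

View pics/side4.png

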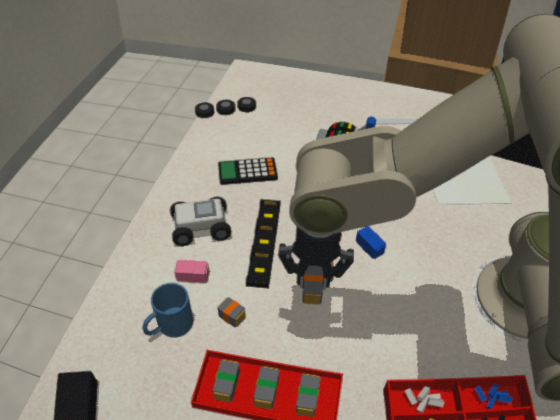

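Side view: the three green packs lie in the tray at (225,380), (268,386) and (308,392), and the dock is empty. Flat C is held. On to bay 2.

send_rows:
  deltas:
    - [[-0.041,0.04,0,0,0,0.004,-0.6],[-0.041,0.04,0,0,0,0,-0.6],[-0.0415,0.0405,0,0,0,0,-0.6],[0,0,0,0,0,0,-0.6],[0,0,0.04,0,0,0,-0.6],[0,0,0.04,0,0,0,-0.6],[0,0,0,0,0,0,-0.6],[0,0,0,0,0,0,-0.6]]

```text
time_s: 29.28
position: [0.603, 0.0825, 0.0807]
tool_rot: [[-0.156, 0.988, 0.002], [0.988, 0.156, -0.0], [-0.0, 0.002, -1.0]]
ft_force: [-0.1, 0.7, -2.9]
grip_width: 0.0348
gripper_force: 60.7
```

```bash
python3 - <<'E'
from m import *
d=grab('wrist');save(d,'w5.png');s=d['s'];to(s,.6024,.0822,.04,99.0);print(s['grip_width'],s['gripper_force'])
P=d['P'];m=(P[...,2]>.010)&(P[...,2]<.020)&(P[...,0]>.56)&(P[...,0]<.68)&(abs(P[...,1])<.15)
print(m.sum(),cv2.minAreaRect((P[m][:,:2]*1000).astype(np.float32)))
E
```

```text
turn tz -0.001 rad; then shift x -0.0002 y -0.0006 z 0.0407 | cur yaw 99.0 pos [0.603  0.0825 0.0807]
0.034816162586169576 60.65594673156738
1806 ((606.1644287109375, 50.69403076171875), (52.16238784790039, 154.1561737060547), 8.975223541259766)
```

View pics/w5.png

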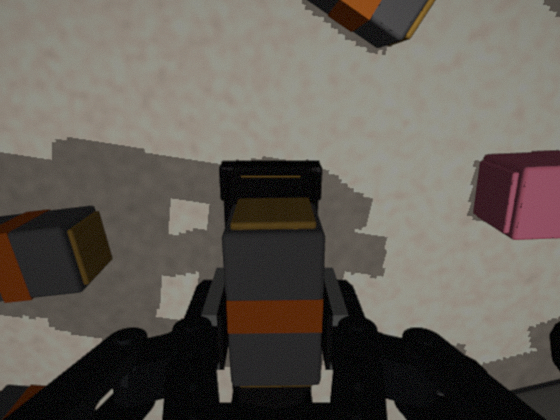

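The pack (275,300) lines up with the bay, whose end wall is at (270,180). Seating it.

send_rows:
  deltas:
    - [[0,-0.001,0.02,0,0,0,-0.6],[0,0,0.015,0,0,0,-0.6],[0,0,0.006,0,0,0,-0.6],[0,0,0,0,0,0,-0.6],[0,0,0,0,0,0,-0.6]]

```text
time_s: 29.95
position: [0.6015, 0.0822, 0.0396]
tool_rot: [[-0.155, 0.988, 0.001], [0.988, 0.155, -0.0], [-0.0, 0.001, -1.0]]
ft_force: [-4.0, 1.0, 6.5]
grip_width: 0.0351
gripper_force: 61.9
```

send_rows:
  deltas:
    - [[0,0,0,0,0,0,0.3],[0,0,0,0,0,0,0.3],[0,0,0,0,0,0,0.3],[0,0,0,0,0,0,0.6],[0,0,-0.03,0,0,0,0.6],[0,0,-0.05,0,0,0,0.6],[0,0,-0.05,0,0,0,0.6],[0,0,-0.04,0,0,0,0.6],[0,0,0,0,0,0,0.8],[0,0,0,0,0,0,0.8]]

```text
time_s: 31.2
position: [0.6011, 0.0821, 0.2072]
tool_rot: [[-0.154, 0.988, -0.001], [0.988, 0.154, 0.0], [0.0, -0.001, -1.0]]
ft_force: [0.0, -0.4, -0.1]
grip_width: 0.0773
gripper_force: 0.0
```

```bash
python3 - <<'E'
from m import *
d=grab('wrist')
for r in rects(d,.034,.046,None,300): print(r)
to(d['s'],.4755,.061,.2,16)
E
```

```text
([336.0, 24.0], 624.2, 213.4, 49, 36, -22, 36.8, np.int32(3145))
([472.0, 20.0], 720.5, 227.0, 43, 7, -22, 40.1, np.int32(413))
([463.0, 153.0], 741.6, 136.6, 70, 37, 12, 36.7, np.int32(3916))
([275.0, 189.0], 601.3, 84.7, 72, 36, -80, 40.7, np.int32(3838))
([117.0, 194.0], 474.6, 61.0, 70, 37, 15, 36.8, np.int32(3523))
([460.0, 273.0], 767.6, 37.3, 113, 22, 26, 40.7, np.int32(1644))
([14.0, 309.0], 379.7, -61.7, 47, 38, -42, 36.7, np.int32(1235))
([99.0, 320.0], 464.6, -64.5, 45, 37, 5, 36.8, np.int32(1232))
turn tz 1.447 rad; then shift x -0.1265 y -0.0144 z 0.0072 | cur yaw 98.9 pos [0.6011 0.0821 0.2072]
```

send_rows:
  deltas:
    - [[0,0,0,0,0,0.161,0.8],[0,0,0,0,0,0.161,0.8],[0,0,0,0,0,0.161,0.8],[0,0,0,0,0,0.161,0.8],[0,0,0,0,0,0.161,0.8],[0,0,0,0,0,0.161,0.8],[0,0,0,0,0,0.161,0.8],[0,0,0,0,0,0.161,0.8],[0,0,0,0,0,0.159,0.8],[-0.042,-0.0048,0,0,0,0,0.8],[-0.042,-0.0048,0,0,0,0,0.8],[-0.0425,-0.0048,0,0,0,0,0.8]]

```text
time_s: 32.75
position: [0.4741, 0.061, 0.2067]
tool_rot: [[0.961, 0.275, -0.003], [0.275, -0.961, 0.0], [-0.002, -0.001, -1.0]]
ft_force: [-0.5, -0.1, 0.1]
grip_width: 0.0768
gripper_force: 0.0
```

send_rows:
  deltas:
    - [[0,0,0,0,0,0,0.8],[0,0,0,0,0,0,0.8]]

```text
time_s: 33.0
position: [0.4764, 0.061, 0.2076]
tool_rot: [[0.961, 0.275, -0.0], [0.275, -0.961, 0.0], [-0.0, -0.0, -1.0]]
ft_force: [0.1, 0.3, 0.6]
grip_width: 0.0767
gripper_force: 0.0
```

```bash
python3 - <<'E'
from m import *
d=grab('wrist')
for r in rects(d,.034,.046,None,300): print(r)
to(d['s'],.4752,.061,.034,15.5)
E
```

```text
([294.0, 23.0], 599.3, 83.9, 72, 33, -79, 40.6, np.int32(4812))
([275.0, 193.0], 473.8, 60.5, 69, 36, 16, 36.7, np.int32(3458))
([415.0, 241.0], 467.1, -64.9, 50, 37, 4, 36.8, np.int32(2184))
([553.0, 290.0], 458.5, -198.5, 33, 15, 29, 36.4, np.int32(318))
([351.0, 336.0], 362.8, -46.7, 46, 38, -45, 36.8, np.int32(1431))
turn tz 0.008 rad; then shift x -0.0011 y -0.0003 z 0.1736 | cur yaw 16.0 pos [0.4764 0.061  0.2076]
```

send_rows:
  deltas:
    - [[-0.001,0,0.05,0,0,0,0.8],[0,0,0.05,0,0,0,0.8],[0,0,0.05,0,0,0,0.8],[0,0,0.024,0,0,0,0.8],[0,0,0,0,0,0,0.8],[0,0,0,0,0,0,-0.6],[0,0,0,0,0,0,-0.6],[0,0,0,0,0,0,-0.6],[0,0,0,0,0,0,-0.6],[0,0,-0.03,0,0,0,-0.6],[0,0,-0.05,0,0,0,-0.6],[0,0,-0.045,0,0,0,-0.6]]

```text
time_s: 34.55
position: [0.4748, 0.0608, 0.1612]
tool_rot: [[0.961, 0.275, 0.001], [0.275, -0.961, -0.0], [0.001, 0.0, -1.0]]
ft_force: [0.7, 0.1, -1.6]
grip_width: 0.0352
gripper_force: 60.4
```

send_rows:
  deltas:
    - [[0,0,0,0,0,-0.161,-0.6],[0,0,0,0,0,-0.161,-0.6],[0,0,0,0,0,-0.161,-0.6],[0,0,0,0,0,-0.161,-0.6],[0,0,0,0,0,-0.161,-0.6],[0,0,0,0,0,-0.161,-0.6],[0,0,0,0,0,-0.161,-0.6],[0,0,0,0,0,-0.161,-0.6],[0,0,0,0,0,-0.161,-0.6],[0,0,0,0,0,0,-0.6]]

```text
time_s: 35.8
position: [0.4748, 0.0608, 0.1595]
tool_rot: [[-0.155, 0.988, 0.001], [0.988, 0.155, -0.0], [-0.0, 0.001, -1.0]]
ft_force: [0.2, 0.2, -0.9]
grip_width: 0.0347
gripper_force: 60.5
```

send_rows:
  deltas:
    - [[-0.021,0.0323,0,0,0,0,-0.6],[-0.021,0.0323,0,0,0,0,-0.6],[-0.021,0.0323,0,0,0,0,-0.6],[-0.021,0.0323,0,0,0,0,-0.6],[0,0,0.04,0,0,0,-0.6],[0,0,0.035,0,0,0,-0.6],[0,0,0,0,0,0,-0.6],[0,0,0,0,0,0,-0.6]]

```text
time_s: 36.8
position: [0.6164, -0.002, 0.0857]
tool_rot: [[-0.155, 0.988, 0.002], [0.988, 0.155, -0.0], [-0.001, 0.002, -1.0]]
ft_force: [-0.8, -0.2, -2.4]
grip_width: 0.0347
gripper_force: 60.5
```

```bash
python3 - <<'E'
from m import *
s=telemetry.observe();to(s,.6155,-.002,.04,99.0);print(s['grip_width'],s['gripper_force'])
d=grab('wrist');save(d,'w6.png')
for r in rects(d,.05,.09,None,300,((.5,.7),(-.6,.6))): print(r)
E
```

```text
turn tz -0.001 rad; then shift x 0.0002 y -0.0009 z 0.0457 | cur yaw 98.9 pos [ 0.6164 -0.002   0.0857]
0.03471516847092527 60.48267602920532
([274.0, 298.0], 614.0, -1.9, 77, 59, 80, 86.9, np.int32(19516))
```

send_rows:
  deltas:
    - [[0,-0.001,0.025,0,0,0,-0.6],[0,0,0.015,0,0,0,-0.6],[0,0,0.006,0,0,0,-0.6],[0,0,0,0,0,0,-0.6],[0,0,0,0,0,0,-0.6]]

```text
time_s: 37.48
position: [0.615, -0.0022, 0.0393]
tool_rot: [[-0.156, 0.988, 0.001], [0.988, 0.156, -0.0], [-0.0, 0.001, -1.0]]
ft_force: [-3.1, -0.3, 6.6]
grip_width: 0.035
gripper_force: 61.6
```

send_rows:
  deltas:
    - [[0,0,0,0,0,0,0.3],[0,0,0,0,0,0,0.3],[0,0,0,0,0,0,0.3],[0,0,0,0,0,0,0.6],[0,0,-0.03,0,0,0,0.6],[0,0,-0.05,0,0,0,0.6],[0,0,-0.05,0,0,0,0.6],[0,0,-0.04,0,0,0,0.6],[0,0,0,0,0,0,0.8],[0,0,0,0,0,0,0.8]]

```text
time_s: 38.72
position: [0.6143, -0.002, 0.2071]
tool_rot: [[-0.156, 0.988, -0.001], [0.988, 0.156, 0.0], [0.0, -0.001, -1.0]]
ft_force: [-0.4, 0.0, -0.4]
grip_width: 0.0769
gripper_force: 0.0
```

```bash
python3 - <<'E'
from m import *
d=grab('wrist')
for r in rects(d,.034,.046,None,300): print(r)
to(d['s'],.4675,-.1865,.2,177.5)
E
```

```text
([482.0, 34.0], 741.2, 136.6, 71, 37, 11, 36.7, np.int32(5225))
([276.0, 76.0], 601.2, 84.4, 72, 36, -80, 40.7, np.int32(5088))
([457.0, 181.0], 756.5, 31.9, 137, 21, 26, 41.0, np.int32(1991))
([276.0, 193.0], 615.1, -2.8, 72, 36, -81, 40.6, np.int32(3832))
([6.0, 225.0], 398.9, -66.2, 33, 16, 86, 36.4, np.int32(375))
([398.0, 243.0], 723.1, -29.0, 60, 9, -68, 38.7, np.int32(549))
([91.0, 237.0], 467.5, -64.8, 51, 37, 3, 36.7, np.int32(2205))
turn tz -1.370 rad; then shift x 0.1386 y -0.1907 z 0.0071 | cur yaw 99.0 pos [ 0.6143 -0.002   0.2071]
```

send_rows:
  deltas:
    - [[0,0,0,0,0,-0.171,0.8],[0,0,0,0,0,-0.171,0.8],[0,0,0,0,0,-0.171,0.8],[0,0,0,0,0,-0.171,0.8],[0,0,0,0,0,-0.171,0.8],[0,0,0,0,0,-0.171,0.8],[0,0,0,0,0,-0.171,0.8],[0,0,0,0,0,-0.173,0.8],[0.035,-0.048,0,0,0,0,0.8],[0.035,-0.048,0,0,0,0,0.8],[0.035,-0.048,0,0,0,0,0.8],[0.034,-0.047,0,0,0,0,0.8]]

```text
time_s: 40.28
position: [0.4658, -0.1879, 0.2069]
tool_rot: [[-0.999, 0.044, -0.002], [0.044, 0.999, 0.001], [0.002, 0.001, -1.0]]
ft_force: [0.4, -0.8, 0.0]
grip_width: 0.0767
gripper_force: 0.0
```

send_rows:
  deltas:
    - [[0,0,0,0,0,0,0.8],[0,0,0,0,0,0,0.8]]

```text
time_s: 40.52
position: [0.4675, -0.1866, 0.2073]
tool_rot: [[-0.999, 0.044, -0.001], [0.044, 0.999, 0.001], [0.001, 0.001, -1.0]]
ft_force: [0.2, 0.4, -0.2]
grip_width: 0.0772
gripper_force: 0.0
```

```bash
python3 - <<'E'
from m import *
d=grab('wrist')
for r in rects(d,.034,.046,None,300): print(r)
to(d['s'],.468,-.1865,.034,177.5)
E
```

```text
([450.0, 54.0], 371.2, -55.1, 70, 37, -42, 36.7, np.int32(4950))
([424.0, 185.0], 467.7, -65.2, 49, 37, 3, 36.7, np.int32(2546))
([239.0, 206.0], 479.4, -215.4, 69, 36, -5, 36.7, np.int32(3367))
([75.0, 226.0], 495.8, -349.7, 103, 26, 14, 40.2, np.int32(1103))
([547.0, 326.0], 604.9, 59.2, 37, 23, 11, 40.1, np.int32(880))
([484.0, 334.0], 614.5, -3.0, 72, 37, -80, 40.5, np.int32(2235))
turn tz -0.001 rad; then shift x -0.0005 y 0.0001 z 0.1733 | cur yaw 177.5 pos [ 0.4675 -0.1866  0.2073]
```

Flat A was knocked to (0.480, −0.2155). Re-aligning, then picking it.

send_rows:
  deltas:
    - [[0,0,0,0,0,0.044,0.8],[-0.015,-0.0278,0,0,0,0,0.8],[0,0,0.03,0,0,0,0.8],[0,0,0,0,0,0,0.8]]

```text
time_s: 41.08
position: [0.4798, -0.2144, 0.1761]
tool_rot: [[-0.996, 0.086, -0.004], [0.086, 0.996, 0.003], [0.004, 0.003, -1.0]]
ft_force: [0.9, -0.0, 0.2]
grip_width: 0.0767
gripper_force: 0.0
```

```bash
python3 - <<'E'
from m import *
d=grab('wrist')
for r in rects(d,.034,.046,None,300): print(r)
to(d['s'],.480,-.2155,.034,175)
E
```

```text
([502.0, 32.0], 374.0, -57.9, 58, 37, -43, 36.8, np.int32(4629))
([481.0, 169.0], 466.5, -65.2, 49, 38, 2, 36.7, np.int32(3295))
([271.0, 202.0], 479.3, -215.5, 71, 36, -4, 36.8, np.int32(4242))
([89.0, 232.0], 495.6, -349.7, 103, 26, 14, 40.3, np.int32(1304))
([19.0, 194.0], 453.5, -394.4, 27, 14, 43, 40.5, np.int32(372))
([532.0, 338.0], 615.8, -14.4, 52, 38, -84, 40.5, np.int32(2070))
turn tz 0.001 rad; then shift x -0.0003 y -0.0011 z 0.1421 | cur yaw 175.1 pos [ 0.4798 -0.2144  0.1761]
```

send_rows:
  deltas:
    - [[0,-0.001,0.05,0,0,0,0.8],[0,0,0.05,0,0,0,0.8],[0,0,0.042,0,0,0,0.8],[0,0,0,0,0,0,0.8],[0,0,0,0,0,0,0.8],[0,0,0,0,0,0,-0.6],[0,0,0,0,0,0,-0.6],[0,0,0,0,0,0,-0.6],[0,0,0,0,0,0,-0.6],[0,0,-0.03,0,0,0,-0.6],[0,0,-0.05,0,0,0,-0.6],[0,0,-0.045,0,0,0,-0.6]]

```text
time_s: 42.62
position: [0.4796, -0.2167, 0.1628]
tool_rot: [[-0.996, 0.088, 0.0], [0.088, 0.996, -0.0], [-0.0, -0.0, -1.0]]
ft_force: [0.6, -0.1, -2.2]
grip_width: 0.0348
gripper_force: 60.6
```

send_rows:
  deltas:
    - [[0,0,0,0,0,0.166,-0.6],[0,0,0,0,0,0.166,-0.6],[0,0,0,0,0,0.166,-0.6],[0,0,0,0,0,0.166,-0.6],[0,0,0,0,0,0.166,-0.6],[0,0,0,0,0,0.166,-0.6],[0,0,0,0,0,0.166,-0.6],[0,0,0,0,0,0.164,-0.6],[0,0,0,0,0,0,-0.6]]

```text
time_s: 43.75
position: [0.4797, -0.2167, 0.1611]
tool_rot: [[-0.158, 0.987, -0.0], [0.987, 0.158, 0.0], [0.0, -0.0, -1.0]]
ft_force: [0.9, 0.4, -2.6]
grip_width: 0.0348
gripper_force: 60.8
```

send_rows:
  deltas:
    - [[0.0262,0.0418,0,0,0,0,-0.6],[0.0262,0.0418,0,0,0,0,-0.6],[0.0262,0.0418,0,0,0,0,-0.6],[0.0262,0.0416,0,0,0,0,-0.6],[0,0,0.04,0,0,0,-0.6],[0,0,0.035,0,0,0,-0.6],[0,0,0,0,0,0,-0.6],[0,0,0,0,0,0,-0.6]]

```text
time_s: 44.75
position: [0.6291, -0.0876, 0.0876]
tool_rot: [[-0.158, 0.987, 0.002], [0.987, 0.158, -0.001], [-0.001, 0.002, -1.0]]
ft_force: [-0.1, -0.1, -2.3]
grip_width: 0.0349
gripper_force: 60.9
```

```bash
python3 - <<'E'
from m import *
s=telemetry.observe();to(s,.6285,-.0858,.04,99.0);print(s['grip_width'],s['gripper_force'])
d=grab('wrist');save(d,'w7.png')
for r in rects(d,.034,.09,None,300,((.5,.7),(-.6,.6))): print(r)
E
```

```text
turn tz 0.001 rad; then shift x 0.0019 y -0.0003 z 0.0476 | cur yaw 99.1 pos [ 0.6291 -0.0876  0.0876]
0.0349023057282879 60.867369174957275
([273.0, 78.0], 615.8, -6.4, 65, 37, -81, 40.8, np.int32(13654))
([466.0, 88.0], 696.2, 4.6, 19, 8, -90, 39.1, np.int32(946))
([274.0, 291.0], 627.0, -85.1, 77, 59, 79, 86.8, np.int32(18960))
```

View pics/w7.png

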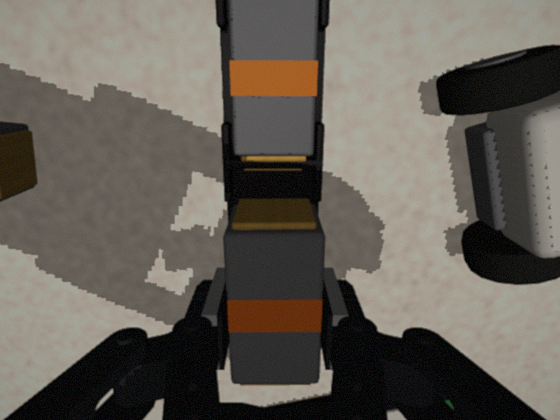

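The pack (275,300) is over bay 0, in line with the seated pack at (275,80). Seating it.

send_rows:
  deltas:
    - [[0.0015,-0.0005,0.025,0,0,0,-0.6],[0,0,0.016,0,0,0,-0.6],[0,0,0.007,0,0,0,-0.6],[0,0,0,0,0,0,-0.6],[0,0,0,0,0,0,-0.6]]

```text
time_s: 45.42
position: [0.6276, -0.0858, 0.0413]
tool_rot: [[-0.157, 0.988, 0.001], [0.988, 0.157, -0.001], [-0.001, 0.001, -1.0]]
ft_force: [-9.3, 2.6, 18.7]
grip_width: 0.0348
gripper_force: 63.6
```

send_rows:
  deltas:
    - [[0,0,0,0,0,0,0.3],[0,0,0,0,0,0,0.3],[0,0,0,0,0,0,0.3],[0,0,0,0,0,0,0.6],[0,0,-0.03,0,0,0,0.6],[0,0,-0.05,0,0,0,0.6],[0,0,-0.05,0,0,0,0.6],[0,0,-0.06,0,0,0,0.6],[0,0,0,0,0,0,0.6],[0,0,0,0,0,0,0.6]]

```text
time_s: 46.68
position: [0.6274, -0.0857, 0.2272]
tool_rot: [[-0.156, 0.988, -0.001], [0.988, 0.156, 0.0], [0.001, -0.001, -1.0]]
ft_force: [-0.7, 0.4, -0.5]
grip_width: 0.0682
gripper_force: 0.0
```

```bash
python3 - <<'E'
from m import *
d=grab('wrist')
for r in rects(d,.034,.046,None,300): print(r)
for n in('scene','side'):
    e=grab(n);print(n,lever(e));save(e,n+'8.png')
    for r in rects(e,.034,.046,None,150):
        if r[1]<650 and abs(r[2])<410: print(r)
to(d['s'],.4296,-.3825,.23,0)
E
```

```text
([276.0, 5.0], 607.4, 51.8, 35, 6, 9, 38.8, np.int32(491))
([483.0, 63.0], 762.4, 34.5, 90, 20, 27, 41.3, np.int32(983))
([276.0, 82.0], 615.4, -2.8, 71, 36, -81, 40.7, np.int32(4357))
([386.0, 90.0], 708.9, 9.2, 33, 18, 30, 41.2, np.int32(453))
([402.0, 139.0], 724.5, -29.7, 65, 11, -68, 38.8, np.int32(704))
([87.0, 133.0], 467.7, -64.8, 51, 37, 4, 36.8, np.int32(2535))
([275.0, 184.0], 627.5, -84.5, 72, 36, -80, 40.7, np.int32(3422))
([406.0, 191.0], 740.1, -69.5, 20, 18, -63, 41.2, np.int32(350))
scene (np.int64(121), array([ 0.4227, -0.3971,  0.111 ]), array([ 0.4449, -0.3654,  0.1294]), array([ 0.4368, -0.3807,  0.1224]))
([346.0, 115.0], 199.1, 376.8, 207, 149, -76, 39.3, np.int32(384))
([371.0, 154.0], 432.7, 354.0, 73, 39, -85, 38.0, np.int32(205))
([386.0, 170.0], 510.2, 359.3, 73, 40, -86, 38.1, np.int32(228))
([401.0, 188.0], 586.8, 364.7, 69, 38, -85, 38.0, np.int32(237))
([360.0, 213.0], 627.0, 212.3, 50, 36, -23, 36.0, np.int32(162))
([312.0, 221.0], 603.0, 86.0, 72, 38, -81, 39.3, np.int32(319))
([282.0, 235.0], 616.8, -1.4, 73, 40, -79, 39.1, np.int32(345))
([254.0, 2
[... 294 characters left out ...]
, np.int32(243))
([263.0, 232.0], 616.7, -4.2, 74, 36, -82, 41.3, np.int32(382))
([371.0, 238.0], 371.0, -55.5, 71, 40, -41, 37.7, np.int32(358))
([258.0, 262.0], 602.8, 83.9, 73, 36, -79, 41.3, np.int32(434))
([231.0, 308.0], 623.2, 212.5, 53, 38, -23, 37.0, np.int32(337))
([226.0, 378.0], 584.1, 365.0, 72, 37, -84, 40.9, np.int32(665))
([266.0, 385.0], 507.5, 358.0, 73, 36, -84, 41.0, np.int32(673))
([308.0, 392.0], 429.2, 353.2, 75, 35, -85, 40.8, np.int32(692))
([439.0, 382.0], 198.1, 276.1, 96, 27, 0, 40.7, np.int32(187))
([426.0, 414.0], 210.4, 346.0, 123, 9, 15, 39.5, np.int32(202))
turn tz 1.728 rad; then shift x -0.1978 y 0.2968 z -0.0028 | cur yaw 99.0 pos [ 0.6274 -0.0857  0.2272]
```

View pics/side8.png

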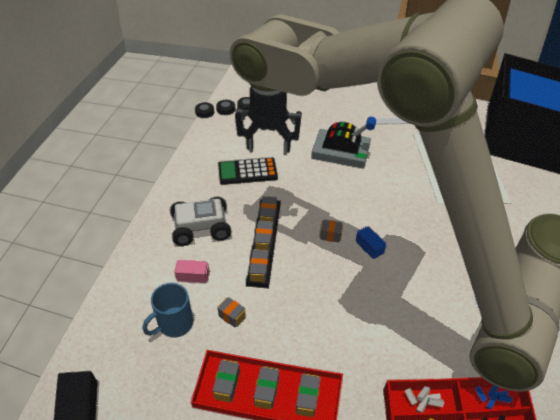

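All flat packs are seated in the dock (tops at 40.7 mm), the charged packs are in the tray, and the lever at (372,122) is still off. Going to the lever.

send_rows:
  deltas:
    - [[0,0,0,0,0,0.173,0.4],[0,0,0,0,0,0.173,0.4],[0,0,0,0,0,0.173,0.4],[0,0,0,0,0,0.173,0.4],[0,0,0,0,0,0.173,0.4],[0,0,0,0,0,0.173,0.4],[0,0,0,0,0,0.173,0.4],[0,0,0,0,0,0.173,0.4],[0,0,0,0,0,0.173,0.4],[0,0,0,0,0,0.171,0.4],[0,0,0,0,0,0,0.4]]
  squeeze: 25

```text
time_s: 48.2
position: [0.6276, -0.0858, 0.227]
tool_rot: [[1.0, 0.001, -0.002], [0.001, -1.0, 0.001], [-0.002, -0.001, -1.0]]
ft_force: [-0.8, -0.4, -0.3]
grip_width: 0.0595
gripper_force: 0.0
```

send_rows:
  deltas:
    - [[-0.033,0.0495,0,0,0,0,0.3],[-0.033,0.0495,0,0,0,0,0.3],[-0.033,0.0495,0,0,0,0,0.3],[-0.033,0.0495,0,0,0,0,0.3],[-0.033,0.0495,0,0,0,0,0.3],[-0.033,0.0495,0,0,0,0,0.3],[0,0,0,0,0,0,0.3],[0,0,0,0,0,0,0.3]]

```text
time_s: 49.2
position: [0.4297, -0.3824, 0.2276]
tool_rot: [[1.0, 0.002, -0.0], [0.002, -1.0, 0.001], [-0.0, -0.001, -1.0]]
ft_force: [0.1, 0.1, -0.0]
grip_width: 0.0557
gripper_force: 0.0
```

```bash
python3 - <<'E'
from m import *
d=grab('wrist');print(lever(d));to(d['s'],.4296,-.3825,.122,0);print(d['s']['grip_width'])
E
```

```text
(np.int64(1800), array([ 0.4186, -0.3977,  0.117 ]), array([ 0.4419, -0.3669,  0.1323]), array([ 0.4319, -0.3822,  0.1275]))
turn tz 0.002 rad; then shift x -0.0001 y 0.0001 z 0.1056 | cur yaw 0.1 pos [ 0.4297 -0.3824  0.2276]
0.05568527849517074
```

send_rows:
  deltas:
    - [[0,0,0.03,0,0,0,0.2],[0,0,0.03,0,0,0,0.2],[0,0,0.026,0,0,0,0.2],[0,0,0.02,0,0,0,0.2],[0,0,0,0,0,0,0.2],[0,0,0,0,0,0,-0.5],[0,0,0,0,0,0,-0.5],[0,0,0,0,0,0,-0.5],[0,0,0,0,0,0,-0.5]]

```text
time_s: 50.38
position: [0.4299, -0.3829, 0.1227]
tool_rot: [[1.0, -0.0, 0.001], [-0.0, -1.0, -0.001], [0.001, 0.001, -1.0]]
ft_force: [-0.2, 1.2, 5.0]
grip_width: 0.0315
gripper_force: 28.5
```

send_rows:
  deltas:
    - [[0.0088,0,-0.0067,0,0,0,-0.5],[0.0094,0,-0.0057,0,0,0,-0.5],[0.0099,0,-0.0048,0,0,0,-0.5],[0.0103,0,-0.0038,0,0,0,-0.5],[0.0106,0,-0.0027,0,0,0,-0.5],[0.0109,0,-0.0016,0,0,0,-0.5],[0.011,0,-0.0006,0,0,0,-0.5],[0.011,0,0.0005,0,0,0,-0.5],[0.0065,0,0.0009,0,0,0,-0.5],[0,0,0,0,0,0,-0.5],[0,0,0,0,0,0,-0.5]]

```text
time_s: 51.75
position: [0.519, -0.3834, 0.1469]
tool_rot: [[1.0, -0.0, 0.001], [-0.0, -1.0, -0.002], [0.001, 0.002, -1.0]]
ft_force: [-1.0, -4.6, -2.4]
grip_width: 0.0317
gripper_force: 25.5
```

```bash
python3 - <<'E'
from m import *
s=telemetry.observe();to(s,.518,-.3825,.1466,0)
for n in('scene','side'):
    e=grab(n);print(n,lever(e))
E
```

```text
turn tz -0.000 rad; then shift x -0.0010 y -0.0009 z 0.0003 | cur yaw -0.0 pos [ 0.519  -0.3834  0.1469]
scene (np.int64(151), array([ 0.5093, -0.4157,  0.1278]), array([ 0.5331, -0.3517,  0.1689]), array([ 0.5214, -0.3822,  0.1479]))
side (np.int64(28), array([ 0.5024, -0.3982,  0.1383]), array([ 0.5102, -0.3577,  0.1678]), array([ 0.5058, -0.3768,  0.1514]))
```

Release, back off upward, and check.

send_rows:
  deltas:
    - [[-0.001,0,0,0,0,0,-0.5],[0,0,0,0,0,0,0.3],[0,0,0,0,0,0,0.3],[0,0,0,0,0,0,0.3],[0,0,-0.03,0,0,0,0.3],[0,0,-0.05,0,0,0,0.3],[0,0,-0.03,0,0,0,0.3],[0,0,0,0,0,0,0.3],[0,0,0,0,0,0,0.3]]

```text
time_s: 52.98
position: [0.5169, -0.3825, 0.2553]
tool_rot: [[1.0, -0.0, -0.001], [-0.0, -1.0, 0.002], [-0.001, -0.002, -1.0]]
ft_force: [-0.4, -0.1, -0.9]
grip_width: 0.0552
gripper_force: 0.0
```

```bash
python3 - <<'E'
from m import *
for n in('scene','side','wrist'):
    e=grab(n);print(n,lever(e))
    if n!='wrist':
        for r in rects(e,.034,.046,None,150):
            if r[1]<650 and abs(r[2])<410 and r[3]<80: print(r)
save(e,'w9.png');print(telemetry.observe()['position'])
E
```

```text
scene (np.int64(144), array([ 0.5055, -0.3962,  0.1211]), array([ 0.5267, -0.3659,  0.1567]), array([ 0.5192, -0.3806,  0.1469]))
([370.0, 154.0], 432.7, 354.0, 74, 40, -88, 38.2, np.int32(211))
([385.0, 170.0], 509.6, 359.7, 74, 40, -86, 37.9, np.int32(228))
([234.0, 178.0], 372.9, -52.8, 68, 36, -42, 35.9, np.int32(176))
([401.0, 188.0], 586.8, 364.7, 70, 38, -86, 38.3, np.int32(241))
([359.0, 213.0], 626.6, 212.9, 48, 36, -22, 36.2, np.int32(150))
([312.0, 221.0], 602.8, 85.6, 74, 39, -79, 39.3, np.int32(314))
([282.0, 235.0], 617.3, -1.4, 73, 39, -82, 39.3, np.int32(341))
([254.0, 248.0], 629.5, -82.9, 72, 40, -80, 39.2, np.int32(363))
side (np.int64(81), array([ 0.5017, -0.3958,  0.133 ]), array([ 0.5209, -0.3639,  0.1576]), array([ 0.5111, -0.3761,  0.1492]))
([268.0, 207.0], 629.2, -84.6, 77, 36, -80, 41.5, np.int32(338))
([331.0, 226.0], 468.9, -64.9, 51, 41, 8, 37.7, np.int32(245))
([263.0, 232.0], 616.6, -3.9, 74, 37, -82, 41.3, np.int32(375))
([371.0, 237.0], 371.5, -56.3, 71, 39, -41, 37.6, np.int32(352))
([258.0, 262.0], 602.8, 83.5, 75, 36, -80, 41.3, np.int32(440))
([231.0, 308.0], 623.4, 212.8, 49, 38, -25, 37.1, np.int32(331))
([226.0, 378.0], 584.0, 365.5, 72, 37, -84, 40.9, np.int32(670))
([266.0, 385.0], 507.1, 358.3, 72, 36, -85, 40.9, np.int32(670))
([308.0, 392.0], 429.2, 353.3, 74, 35, -85, 41.0, np.int32(692))
wrist (np.int64(1837), array([ 0.4999, -0.3991,  0.1376]), array([ 0.5237, -0.3671,  0.1568]), array([ 0.5142, -0.383 ,  0.1517]))
[ 0.51687681 -0.38258158  0.25514399]
```

View pics/w9.png

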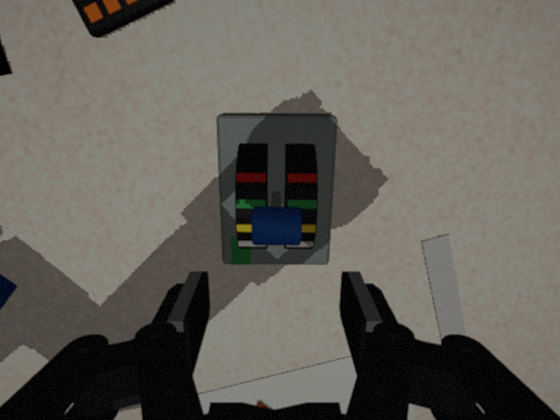

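The grip (277,226) sits between the yellow (245,229) and green (245,204) marks as drawn, though parallax shifts it because the grip is higher than the drum. I'll measure its angle against the marks.

```bash
python3 - <<'E'
from m import *
for n in('wrist','scene'):
    d=grab(n);P=d['P'];H=hsv(d);h,s_,v=H[...,0],H[...,1],H[...,2]
    m=(abs(P[...,0]-.5)<.06)&(abs(P[...,1]+.382)<.045)&(P[...,2]>.045)&(P[...,2]<.09)&(s_>110)&(v>60)
    print(n)
    for nm,c,th in(('red',(h<8)|(h>172),.59),('green',(h>45)&(h<80),.16),('yellow',(h>20)&(h<35),-.27)):
        q=P[m&c]
        if len(q)<5: continue
        # visible mark midpoint on drum radius ~50.5
        print(nm,len(q),q.mean(0).round(4),'cx',round(float((q[:,0].min()+q[:,0].max())/2-.0505*np.sin(th)),4),'y',q[:,1].min().round(3),q[:,1].max().round(3))
    # grip: fit circle (r=13) in xz
    m=(s_>120)&(h>100)&(h<130)&(P[...,2]>.09)&(abs(P[...,0]-.515)<.06)&(abs(P[...,1]+.382)<.012)
    q=P[m]
    from scipy.optimize import least_squares
    r=least_squares(lambda p:np.hypot(q[:,0]-p[0],q[:,2]-p[1])-.013,[.515,.14],loss='soft_l1',f_scale=.001).x
    # arm steel pixels
    a=(abs(P[...,1]+.382)<.006)&(P[...,2]>.088)&(P[...,2]<.125)&(abs(P[...,0]-.515)<.03)
    print('grip',r,'hinge-dist',np.hypot(r[0]-.5005,r[1]-.032),'arm',P[a].mean(0) if a.any() else None)
E
```

```text
wrist
red 435 [ 0.5271 -0.3836  0.0757] cx 0.4988 y -0.415 -0.351
green 90 [ 0.5064 -0.3559  0.0839] cx 0.4984 y -0.363 -0.35
yellow 222 [ 0.4853 -0.3782  0.0824] cx 0.4981 y -0.416 -0.349
grip [0.51025633 0.14217777] hinge-dist 0.11060889419679447 arm [ 0.51038425 -0.38279072  0.09460349]
scene
red 55 [ 0.5295 -0.3834  0.0735] cx 0.5013 y -0.415 -0.349
green 35 [ 0.5083 -0.3788  0.0813] cx 0.4996 y -0.413 -0.351
yellow 40 [ 0.4873 -0.3795  0.0804] cx 0.4996 y -0.413 -0.348
grip [0.51163131 0.14082603] hinge-dist 0.10939383373309135 arm [ 0.51221288 -0.38225355  0.10599016]
```

The lever is at about 0.81 rad. Green is 0.86, so the grip is about 5.5 mm short. Regripping for a small correction.

send_rows:
  deltas:
    - [[-0.005,0,0.03,0,0,0,0.2],[0,0,0.04,0,0,0,0.2],[0,0,0.037,0,0,0,0.2],[0,0,0,0,0,0,0.2],[0,0,0,0,0,0,-0.5],[0,0,0,0,0,0,-0.5],[0,0,0,0,0,0,-0.5],[0,0,0,0,0,0,-0.5],[0.003,0,0,0,0,0,-0.5],[0.003,0,0.0005,0,0,0,-0.5],[0,0,0,0,0,0,-0.5],[0,0,0,0,0,0,-0.5]]
  squeeze: 40

```text
time_s: 54.72
position: [0.5179, -0.3835, 0.1505]
tool_rot: [[1.0, -0.001, 0.0], [-0.001, -1.0, -0.002], [0.0, 0.002, -1.0]]
ft_force: [-2.1, -1.6, 6.4]
grip_width: 0.0309
gripper_force: 43.0
```

send_rows:
  deltas:
    - [[0,0,0,0,0,0,0.3],[0,0,0,0,0,0,0.3],[0,0,0,0,0,0,0.3],[0,0,-0.03,0,0,0,0.3],[0,0,-0.05,0,0,0,0.3],[0,0,-0.03,0,0,0,0.3],[0,0,0,0,0,0,0.3],[0,0,0,0,0,0,0.3]]

```text
time_s: 55.72
position: [0.5178, -0.3825, 0.2577]
tool_rot: [[1.0, -0.0, -0.001], [-0.0, -1.0, 0.002], [-0.001, -0.002, -1.0]]
ft_force: [0.1, -0.7, -0.4]
grip_width: 0.0557
gripper_force: 0.0
```

```bash
python3 - <<'E'
from m import *
from scipy.optimize import least_squares
for n,cx in(('wrist',.4984),('scene',.5)):
    for k in range(2):
        d=grab(n);P=d['P'];H=hsv(d);h,s_,v=H[...,0],H[...,1],H[...,2]
        m=(abs(P[...,0]-.5)<.06)&(abs(P[...,1]+.382)<.045)&(P[...,2]>.045)&(P[...,2]<.09)&(s_>110)&(v>60)
        cs=[(lambda q:round(float((q[:,0].min()+q[:,0].max())/2-.0505*np.sin(t)),4))(P[m&c]) for c,t in(((h<8)|(h>172),.59),((h>20)&(h<35),-.27))]
        q=P[(s_>120)&(h>100)&(h<130)&(P[...,2]>.09)&(abs(P[...,0]-.515)<.06)&(abs(P[...,1]+.382)<.012)]
        r=least_squares(lambda p:np.hypot(q[:,0]-p[0],q[:,2]-p[1])-.013,[.515,.14],loss='soft_l1',f_scale=.001).x
        print(n,cs,r,'q',.7+np.arcsin((r[0]-cx)/.11),.7+np.arcsin((r[0]-np.mean(cs))/.11))
print(telemetry.observe()['position'])
E
```

```text
wrist [0.4988, 0.4982] [0.51509725 0.14150501] q 0.8523821884920185 0.8514625046129086
wrist [0.4992, 0.4985] [0.51509173 0.14159745] q 0.8523314205845847 0.848193885980961
scene [0.5023, 0.5009] [0.51620509 0.14045919] q 0.8478571489321591 0.8331667815797992
scene [0.5003, 0.4993] [0.51628311 0.14055469] q 0.848574320575223 0.8504130102600189
[ 0.51789916 -0.38267487  0.25782125]
```

The lever reads about 0.85 rad, which is on the green mark, and it has been released. Handing in.

```bash
python3 -c "
from rig import env
print(env.close_job())"
```

```text
the job is handed in; nothing more can be done
None
```

The job is handed in: the three charged packs lie flat in the red tray, the three long flat packs are seated in the dock bays, and the lever is released at about 0.85 rad (green is 0.86).

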